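# Load the lens tray with a light hand

## Robot

A 7-joint arm with a two-finger parallel gripper is mounted at the origin on the work surface. World frame = base frame: x ahead of the robot, y to its left, z up, the work surface at z = 0. Lengths are in m, angles in rad, forces in N, time in s.
With the tool pointing down it reaches from about 0.4 to 0.85 m from the base axis. Payload 10.4 kg.
Tool frame: the origin (TCP) lies at the very end of the fingers, on their centre line; the grasp point (between the pads) lies 19 mm behind it (r.pinch_z is the distance from the TCP to the grasp point, in m); z points along the fingers, y is the line along which they close (so a half turn about z gives the same grasp; the last joint's range is limited). The gripper opens to 87 mm and grips with 3 to 60 N. Pads are 19 mm wide; open, the fingers measure 117 mm over their backs; the gripper's body (75 mm by 190 mm) begins 51 mm behind the grasp point.
Start: joints at [-1.34, 0.332, -0.065, 1.46, 0.022, 1.35, -0.088], TCP at [0.157, 0.605, 0.223] pointing down, gripper open.
Joint ranges: [-2.6, 2.6], [-0.5, 2.12], [-1.47, 1.34], [0.16, 2.42], [-1.27, 4.41], [0.06, 2.06], [-2.6, 2.6]. Speed limits (rad/s): [2.22, 2.22, 2.79, 2.79, 3.14, 3.14, 3.14].

## Interface

Orientations are given as a unit quaternion [x, y, z, w].
In Python, from bench import sensors, vision, r gives the robot as it stands.
- The arm moves only by the shell command python3 -m crank 'ROWS' [OPENING] [FORCE]. ROWS is JSON, a list of rows, each a list of 2 entries, a list of its own where there are three numbers: the shift along the tool's x, y, z normalised to -1 to 1, where 1 is 3 cm, then the turn about the tool's z normalised to -1 to 1, where 1 is 8 degrees. A call has 1 to 12 rows; each row shifts and turns the commanded pose from where the row before left it, along the tool's axes as they then stand; what a row does not reach is not made up. A row lasts 1/8 s, in which the tool goes at most 62.5 mm and 10.7 degrees, less where a joint would pass 70% of its speed; a pose out of reach is approached as far as the arm can. A call with a number of a shift or a turn outside -1 to 1 is refused whole. A call with a gripper value outside its range is refused whole. OPENING is the opening, from 0 (shut) to 1 (fully open), set as the call begins (- or left out, the last holds). The fingers move at their own pace and stop on an object; FORCE is the grip in N (left out, the last holds). Time passes only in rows, so rows that do not move let the fingers close. It gives the time, the measured TCP pose, the force, the opening and the grip force at its end, in the units of the state.
- sensors.read_state(): the state, without advancing time (a new reading comes with each control period).
- vision.camera(name): name is "scene" or "top" or "wrist"; returns the picture (400x640x3 uint8, red, green, blue); there is no depth.
- vision.camera_model(name): a dict with "vertical_fov" (degrees; the focal length in pixels is half the picture's height over the tangent of half this angle, whatever the lens; pixels are square), "cx", "cy" (the principal point, pixels), "camera_from_world" (4x4, takes a point from world to camera coordinates); the wrist camera has in their place "hand_eye" (4x4, takes a point from camera to tool coordinates, whose origin is the TCP and whose axes are the flange's). Camera axes: x right, y down, z forward; pixel columns grow to the right and rows downward; lengths in m; the calibration is good to about 2 mm. A picture is of the moment at which its call begins: read the wrist's pose just before it. camera_model takes no time and is no camera call.
- r.close_job(): hands the job in; it is judged then, once.
The state is a dict: "time": time; "joint_positions": joint angles; "joint_vel": joint speeds; "joint_torque": joint torques, N m; "ee_pos": TCP position; "eef_rot": TCP orientation; "ft_force": force on the tool from outside, world axes, zero at the start; "torque": the same for the moment, N m; "width": finger opening in m; "grip_force": force on a finger pad.
Only numpy, scipy, OpenCV 4.12 (cv2) and the standard library are available. Lean on these libraries where they do the work, as an engineer would, in place of code of your own. Each camera call takes 0.05 s, during which the arm holds its last target. There are 200 camera calls.

## Task

Load the blue lens tray: stand the two tall black barrels in its back row beside the one already there, and only then the two short silver barrels in its front row, so that you never reach across lenses already loaded in front. Squeezing or jolting puts the lenses out of centre, so hold them lightly (no more than about 35 N of grip), keep them upright and set them down softly, no barrel touching another. Leave the barrel already in the tray and everything else on the bench where they are.

Things in the scene. Friction and masses are not known exactly. Their poses are not given: they have to be found in the camera images.
- tall_a: Tall lens barrel: upright black cylinder, diameter 40, height 115 mm, about 0.28 kg; brass band at its foot, dark blue lens in its top. Origin: centre of its underside, z up its axis. Delicate: grip with 35 N or less (limit 80 N on it, both fingers together); at most 40 N against the tray. Starts standing on the bench among the other things.
- tall_b: Tall lens barrel: upright black cylinder, diameter 40, height 115 mm, about 0.28 kg; brass band at its foot, dark blue lens in its top. Origin: centre of its underside, z up its axis. Delicate: grip with 35 N or less (limit 80 N on it, both fingers together); at most 40 N against the tray. Starts standing on the bench among the other things.
- short_a: Short lens barrel: upright silver cylinder, diameter 44, height 48 mm, about 0.13 kg; black band at its foot, dark blue lens in its top. Origin: centre of its underside, z up its axis. Delicate: grip with 35 N or less (limit 80 N on it, both fingers together); at most 40 N against the tray. Starts standing on the bench among the other things.
- short_b: Short lens barrel: upright silver cylinder, diameter 44, height 48 mm, about 0.13 kg; black band at its foot, dark blue lens in its top. Origin: centre of its underside, z up its axis. Delicate: grip with 35 N or less (limit 80 N on it, both fingers together); at most 40 N against the tray. Starts standing on the bench among the other things.
- tall_done: A third tall barrel, just like tall_a, already standing somewhere along the tray's back row. It stays where it is (it may be nudged no more than 10 mm).
- tray: Blue tray, fixed, 176 (x) by 270 mm (y). Origin: centre of its underside; z up, +x to the back, away from the robot. Floor 4 mm thick, rim 18 mm high, 4 mm thick. A rib 12 mm high, 4 mm thick along y at x = 0 parts it into two undivided grey-lined rows, each 82 mm deep, 262 mm long: back row centred on x = +43 mm, front row on x = -43 mm. Barrels may stand anywhere along a row.
- bottle: Bystander: amber glass bottle with black cap, standing, diameter 42 mm, height 100 mm. Origin under its centre.
- blower: Bystander: black rubber air blower with red nozzle, standing, diameter 54 mm, height 110 mm. Origin under its centre.
- mirror_post: Bystander: small round mirror on a steel post with a round foot, diameter about 40 mm, height 99 mm. Origin under its centre.
- swab_jar: Bystander: white jar with green lid, standing, diameter 48 mm, height 62 mm. Origin under its centre.
- mallet: Bystander: copper mallet with wooden handle lying behind the tray; head 60 mm long, 28 mm thick; handle 210 mm along its x. Origin on the bench under the head.
- parts_box: Bystander: open clear box 85 x 110 x 32 mm with small turned parts, on the left. Origin under its centre.
- screwdriver: Bystander: screwdriver lying on the right, 170 mm long along its x, under 35 mm high. Origin on the bench under its middle.
Mind the look-alikes: they are no part of the job. What is shaped like the short_b but orange is not meant.

How it is judged:
On the way, in this order (a step that is already met when the one before it is completed fails the run):
1. both tall barrels stand released in the back row (x of tall_a in the frame of tray between 0.016 and 0.07 m and y of tall_a in the frame of tray between -0.118 and 0.118 m and z of tall_a in the frame of tray between -0.005 and 0.012 m and angle between each of tall_a, tall_b's own z axis and vertical below 0.1 rad and x of tall_b in the frame of tray between 0.016 and 0.07 m and y of tall_b in the frame of tray between -0.118 and 0.118 m and z of tall_b in the frame of tray between -0.005 and 0.012 m and contact force between the fingers and tall_a below 0.1 N and contact force between the fingers and tall_b below 0.1 N), for 0.2 s.
2. both short barrels stand released in the front row (x of short_a in the frame of tray between -0.068 and -0.018 m and y of short_a in the frame of tray between -0.118 and 0.118 m and z of short_a in the frame of tray between -0.005 and 0.012 m and angle between each of short_a, short_b's own z axis and vertical below 0.1 rad and x of short_b in the frame of tray between -0.068 and -0.018 m and y of short_b in the frame of tray between -0.118 and 0.118 m and z of short_b in the frame of tray between -0.005 and 0.012 m and contact force between the fingers and short_a below 0.1 N and contact force between the fingers and short_b below 0.1 N), for 0.2 s.
At the end, for the whole second after the job is handed in: Both tall barrels stand upright (within 0.1 rad) on the floor of the tray's back row and both short ones on the floor of its front row, anywhere along the row, released and at rest (under 20 mm/s), with no barrel touching its neighbour in the row (at least 1.5 mm apart) (all of step 1 and all of step 2 and horizontal distance between tall_a and tall_b above 0.0415 m and horizontal distance between each of tall_a, tall_b and tall_done above 0.0415 m and horizontal distance between short_a and short_b above 0.0455 m and linear speed of each of tall_a, tall_b, short_a, short_b below 0.02 m/s).
It fails at once if a barrel squeezed or struck by the fingers with more than 80 N (both fingers together) (contact force between the fingers and tall_a above 80 N or contact force between the fingers and tall_b above 80 N or contact force between the fingers and short_a above 80 N or contact force between the fingers and short_b above 80 N).
It fails at once if a barrel let fall (more than about 5 mm: over 0.3 m/s out of the fingers), or pressed on the tray with more than 40 N ((linear speed of tall_a above 0.3 m/s and contact force between the fingers and tall_a below 0.5 N) or (linear speed of tall_b above 0.3 m/s and contact force between the fingers and tall_b below 0.5 N) or (linear speed of short_a above 0.3 m/s and contact force between the fingers and short_a below 0.5 N) or (linear speed of short_b above 0.3 m/s and contact force between the fingers and short_b below 0.5 N) or contact force between any of tall_a, tall_b, short_a, short_b and tray above 40 N).
It fails at once if a barrel tipped over (more than 35 degrees) (angle between any of tall_a, tall_b, short_a, short_b, tall_done's own z axis and vertical above 0.61 rad).
It fails at once if a short barrel put in the tray before both tall barrels stand in its back row (((x of short_a in the frame of tray between -0.088 and 0.088 m and y of short_a in the frame of tray between -0.135 and 0.135 m and z of short_a in the frame of tray between -0.005 and 0.012 m) or (x of short_b in the frame of tray between -0.088 and 0.088 m and y of short_b in the frame of tray between -0.135 and 0.135 m and z of short_b in the frame of tray between -0.005 and 0.012 m)) and not (x of tall_a in the frame of tray between 0.005 and 0.088 m and z of each of tall_a, tall_b in the frame of tray below 0.03 m and x of tall_b in the frame of tray between 0.005 and 0.088 m)).
It fails at once if the barrel already in the tray moved more than 10 mm, or another bystander more than 20 mm (distance of tall_done from where it was at the start of the episode above 0.01 m or distance of any of bottle, blower, mirror_post, swab_jar, mallet, parts_box, screwdriver from where it was at the start of the episode above 0.02 m).
It also fails if it takes over 72 s, if anything falls off the work surface, if the arm or the gripper's body presses on something with over 40 N, if the wrist force passes 120 N, or if a joint passes its speed limit or range.

## Working session

There is one attempt and no reset: what is moved stays moved. The work goes in short steps, Python scripts to look and compute and a shell command to move; the robot and the scene stay as the last step left them, time stands still between calls to the robot, and variables do not carry over. Pictures are saved under pics/ and viewed, at most 10 in all, crops included, and the job is handed in when it is done.

```bash
mkdir -p pics; ls; python3 - <<'E'
from bench import sensors, vision, r
import cv2
for n in("scene","top"):
    im=vision.camera(n); cv2.imwrite(f"pics/{n}0.png",im[:,:,::-1])
    print(n,vision.camera_model(n))
print(vision.camera_model("wrist"));s=sensors.read_state();print(s["time"],s["ee_pos"],s["eef_rot"],s["width"])
E
```

```text
pics
scene {'vertical_fov': 44.07334484769079, 'cx': 317.7481312879965, 'cy': 200.40786993138957, 'camera_from_world': array([[-0.32415289,  0.94573962, -0.0223938 ,  0.21096088],
       [ 0.5216153 ,  0.15893548, -0.83824638, -0.27170133],
       [-0.78920364, -0.28340093, -0.54483165,  1.69935223],
       [ 0.        ,  0.        ,  0.        ,  1.        ]])}
top {'vertical_fov': 50.0701187336844, 'cx': 323.3988686464786, 'cy': 195.20508407314364, 'camera_from_world': array([[ 0.00854891, -0.99995066,  0.0050588 , -0.00860985],
       [-0.98601048, -0.00927168, -0.16642527,  0.569441  ],
       [ 0.16646396, -0.00356528, -0.98604109,  1.21042953],
       [ 0.        ,  0.        ,  0.        ,  1.        ]])}
{'vertical_fov': 62.070805011375136, 'cx': 318.64171599849215, 'cy': 195.10479135904913, 'hand_eye': array([[-1.26909465e-03, -9.58183454e-01, -2.86151810e-01,
         7.97569493e-02],
       [ 9.99999069e-01, -1.35936281e-03,  1.16810305e-04,
         4.43365755e-04],
       [-5.00909829e-04, -2.86151396e-01,  9.58184287e-01,
        -1.61999401e-01],
       [ 0.00000000e+00,  0.00000000e+00,  0.00000000e+00,
         1.00000000e+00]])}
0.1 [0.15687436 0.60463129 0.22183931] [ 1.26571891e-01  9.91957230e-01 -6.39251319e-04 -3.83664866e-05] 0.08684229398459735
```

View pics/top0.png

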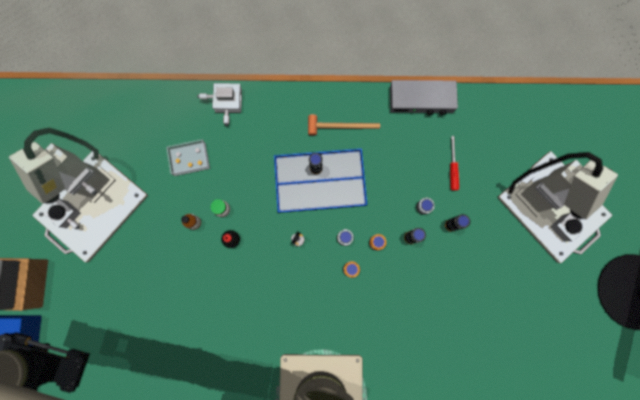

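View pics/scene0.png

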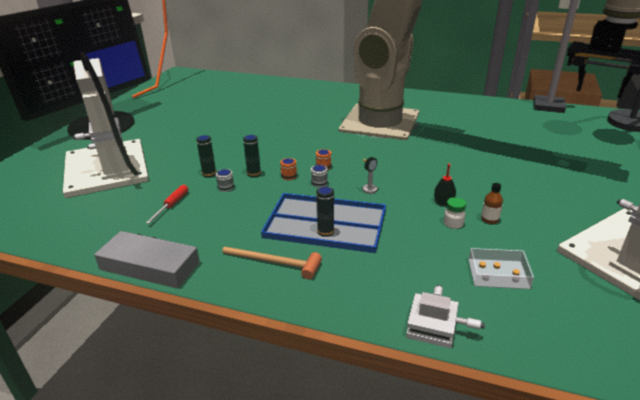

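The top view shows the talls at (415,236) and (458,222). The silver shorts are at (345,237) and (427,205), and the orange decoys at (378,241) and (351,269). The tray spans about (275–367,150–212), with tall_done at (316,160). The scene view confirms this layout.

```bash
cat > h.py <<'E'
import numpy as np, cv2
from scipy.spatial.transform import Rotation as R
from bench import sensors, vision
def K(m):
    return 200/np.tan(np.radians(m["vertical_fov"])/2)
def ray(name,uv,z,st=None):
    m=vision.camera_model(name); f=K(m)
    d=np.array([(uv[0]-m["cx"])/f,(uv[1]-m["cy"])/f,1])
    if name=="wrist":
        T=np.eye(4);T[:3,:3]=R.from_quat(st["eef_rot"]).as_matrix();T[:3,3]=st["ee_pos"];T=T@m["hand_eye"]
    else: T=np.linalg.inv(m["camera_from_world"])
    o=T[:3,3];d=T[:3,:3]@d
    return o+d*(z-o[2])/d[2]
def lenses(im,lo=(112,80,40),hi=(130,255,255),amin=20):
    hsv=cv2.cvtColor(im,cv2.COLOR_RGB2HSV)
    n,l,s,c=cv2.connectedComponentsWithStats(cv2.inRange(hsv,lo,hi))
    return [(c[i],s[i]) for i in range(1,n) if s[i][4]>=amin]
E
python3 - <<'E'
from h import *
im=cv2.imread("pics/top0.png")[:,:,::-1].copy()
hsv=cv2.cvtColor(im,cv2.COLOR_RGB2HSV)
for p in [(415,236),(316,158),(345,237),(280,160)]: print(p,hsv[p[1],p[0]])
for c,s in lenses(im):
    print(c.round(1),s, "z.115",ray("top",c,.115)[:2].round(3),"z.048",ray("top",c,.048)[:2].round(3))
m=cv2.inRange(hsv,(100,150,60),(125,255,255));m[:140]=0;m[220:]=0;m[:,:265]=0;m[:,375:]=0
cs=max(cv2.findContours(m,0,2)[0],key=cv2.contourArea)
q=cv2.boxPoints(cv2.minAreaRect(cs));print([ray("top",a,.018)[:2].round(3) for a in q])
E
```

```text
(415, 236) [116 125 143]
(316, 158) [117 136 150]
(345, 237) [117 128 163]
(280, 160) [106  15 185]
[315.1 158.6] [310 154  11  11  99] z.115 [0.663 0.021] z.048 [0.68  0.022]
[426.7 204.7] [422 200  11  10  88] z.115 [ 0.534 -0.29 ] z.048 [ 0.544 -0.306]
[462.9 220.8] [458 216  11  11  97] z.115 [ 0.49  -0.388] z.048 [ 0.498 -0.411]
[418.5 234.2] [414 229  11  11  94] z.115 [ 0.452 -0.265] z.048 [ 0.457 -0.28 ]
[345.4 236.6] [341 232  10  10  86] z.115 [ 0.444 -0.064] z.048 [ 0.449 -0.068]
[378.2 241.4] [374 237   9  10  68] z.115 [ 0.432 -0.154] z.048 [ 0.436 -0.163]
[351.6 269. ] [347 265  10   9  66] z.115 [ 0.357 -0.081] z.048 [ 0.357 -0.086]
[array([0.561, 0.21 ]), array([0.751, 0.122]), array([0.706, 0.035]), array([0.519, 0.124])]
```

```bash
python3 - <<'E'
from h import *
im=cv2.imread("pics/top0.png")[:,:,::-1].copy()
hsv=cv2.cvtColor(im,cv2.COLOR_RGB2HSV)
m=cv2.inRange(hsv,(105,110,40),(125,255,255));m[:140]=0;m[220:]=0;m[:,:265]=0;m[:,375:]=0
ys,xs=np.nonzero(m);q=cv2.boxPoints(cv2.minAreaRect(np.c_[xs,ys].astype(np.float32)))
w=np.array([ray("top",a,.018)[:2] for a in q]);print(q,w.round(3),w.mean(0).round(4),[np.linalg.norm(w[i]-w[i-1]).round(3) for i in range(4)])
# line fits: rim sides
hull=cv2.convexHull(np.c_[xs,ys].astype(np.int32));ap=cv2.approxPolyDP(hull,5,True)[:,0].astype(float)
w=np.array([ray("top",a,.018)[:2] for a in ap]);print(ap,w.round(3),w.mean(0).round(4))
s=sensors.read_state();print(R.from_quat(s["eef_rot"]).as_matrix().round(3))
E
```

```text
[[273.45355 155.6052 ]
 [361.99127 148.6882 ]
 [366.38947 204.9852 ]
 [277.85175 211.90219]] [[ 0.696  0.15 ]
 [ 0.72  -0.121]
 [ 0.546 -0.133]
 [ 0.523  0.132]] [0.6212 0.0071] [np.float64(0.174), np.float64(0.272), np.float64(0.175), np.float64(0.266)]
[[366. 203.]
 [278. 211.]
 [275. 156.]
 [360. 149.]] [[ 0.552 -0.132]
 [ 0.525  0.132]
 [ 0.695  0.145]
 [ 0.719 -0.115]] [0.6228 0.0077]
[[-0.968  0.251 -0.   ]
 [ 0.251  0.968 -0.001]
 [-0.    -0.001 -1.   ]]
```

```bash
cat >> h.py <<'E'
T0=np.array([.622,.007]);YAW=np.radians(5.05)
def tray(x,y):
    c,s=np.cos(YAW),np.sin(YAW); return T0+[c*x-s*y,s*x+c*y]
def todo(x,y,z):
    s=sensors.read_state();M=R.from_quat(s["eef_rot"]).as_matrix()
    d=M.T@(np.array([x,y,z])-s["ee_pos"])
    print("t",round(s["time"],2),"ee",s["ee_pos"].round(4),"units",(d/.03).round(2),"yawerr deg",round(float(np.degrees(np.arctan2(-M[0,1],M[1,1])-YAW)),2),"grip",round(float(s["grip_force"]),1),"w",round(float(s["width"]),4))
E
python3 -m crank '[[[-1,-1,0],-0.82],[[-1,-1,0],-0.82],[[-1,-1,0],-0.82],[[-1,-1,0],0],[[-1,-1,0],0],[[-1,-1,0],0],[[-1,-1,0],0],[[-1,-1,0],0],[[-1,-1,0],0],[[-1,-1,0],0],[[-0.5,-1,0],0],[[0,-1,0],0]]' 1 20
python3 -c "
from h import *
todo(.452,-.265,.22)"
```

```text
time: 1.6
ee_pos: [0.4823, 0.2536, 0.2219]
eef_rot: [-0.044, 0.999, -0.0, -0.0]
ft_force: [-0.6, 0.4, 1.3]
width: 0.0871
grip_force: 0.0
t 1.6 ee [0.4823 0.2536 0.2219] units [  2.53 -17.13   0.08] yawerr deg 0.02 grip 0.0 w 0.0871
```

```bash
python3 -m crank '[[[0.15,-1,0],0],[[0.15,-1,0],0],[[0.15,-1,0],0],[[0.15,-1,0],0],[[0.15,-1,0],0],[[0.15,-1,0],0],[[0.15,-1,0],0],[[0.15,-1,0],0],[[0.15,-1,0],0],[[0.15,-1,0],0],[[0.15,-1,0],0],[[0.15,-1,0],0]]' >/dev/null
python3 -m crank '[[[0.15,-1,0],0],[[0.15,-1,0],0],[[0.15,-1,0],0],[[0.15,-1,0],0],[[0.1,-0.6,0],0],[[0.05,-0.4,0],0],[[0,0,0],0],[[0,0,0],0]]'  >/dev/null
cat > look.py <<'E'
from h import *
import sys
h=float(sys.argv[1])
s=sensors.read_state();im=vision.camera("wrist")
cv2.imwrite("pics/w_%05.1f.png"%s["time"],im[:,:,::-1])
print("ee",s["ee_pos"].round(4))
for c,b in lenses(im,amin=150): 
    print(c.round(),b[4],b[2:4],"world",ray("wrist",c,h,s)[:2].round(4))
E
python3 look.py .115
python3 -c "
from h import *
todo(.452,-.265,.22)"; ls pics
```

```text
ee [ 0.4512 -0.2589  0.2224]
[506.  97.] 853 [33 34] world [ 0.3594 -0.1199]
[413. 169.] 690 [30 29] world [ 0.4229 -0.1819]
[501. 189.] 725 [31 30] world [ 0.4334 -0.1054]
[312. 194.] 843 [34 32] world [ 0.4519 -0.2632]
[167. 225.] 787 [34 31] world [ 0.4905 -0.387 ]
[270. 253.] 611 [30 27] world [ 0.5097 -0.2967]
t 4.15 ee [ 0.4512 -0.2588  0.2224] units [-0.01 -0.21  0.08] yawerr deg 0.16 grip 0.0 w 0.0869
scene0.png
top0.png
w_004.1.png
```

```bash
python3 -m crank '[[[0,-0.15,0.6],0],[[0,0,1],0],[[0,0,1],0],[[0,0,1],0],[[0,0,1],0],[[0,0,0.6],0],[[0,0,0.18],0],[[0,0,0],0],[[0,0,0],0]]' >/dev/null
python3 -m crank '[[[0,0,0],0],[[0,0,0],0],[[0,0,0],0],[[0,0,0],0],[[0,0,0],0],[[0,0,0],0],[[0,0,0],0],[[0,0,0],0],[[0,0,0],0],[[0,0,0],0]]' 0 22
python3 -c "
from h import *
p=tray(.043,-.085);print(p);todo(*p,.13)"
```

```text
time: 6.52
ee_pos: [0.4514, -0.2642, 0.0611]
eef_rot: [-0.045, 0.999, 0.0, 0.0]
ft_force: [-0.8, 1.0, 0.3]
width: 0.0397
grip_force: 22.0
[ 0.67231521 -0.07388497]
t 6.53 ee [ 0.4514 -0.2642  0.0611] units [-7.9   5.66 -2.3 ] yawerr deg 0.09 grip 22.0 w 0.0397
```

```bash
python3 -m crank '[[[0,0,-0.4],0],[[0,0,-0.9],0],[[0,0,-0.9],0],[[-0.45,0.3,-0.1],0],[[-1,0.72,0],0],[[-1,0.72,0],0],[[-1,0.72,0],0],[[-1,0.72,0],0],[[-1,0.72,0],0],[[-1,0.72,0],0],[[-1,0.72,0],0],[[-0.45,0.32,0],0]]' >/dev/null
python3 -m crank '[[[0,0,0],0],[[0,0,0],0],[[0,0,0],0]]' >/dev/null
python3 look.py .119
python3 -c "
from h import *
p=tray(.043,-.085);todo(*p,.067)"
```

```text
ee [ 0.6715 -0.0752  0.1303]
[492. 233.] 1300 [51 37] world [0.6575 0.0227]
[319. 320.] 2186 [74 31] world [ 0.7232 -0.07  ]
t 8.45 ee [ 0.6717 -0.0749  0.1304] units [-0.02  0.03  2.11] yawerr deg 0.0 grip 22.0 w 0.0393
```

```bash
ls -t pics/w* | head -1; cp $(ls -t pics/w* | head -1) pics/v1.png
```

```text
pics/w_008.4.png
```

View pics/v1.png

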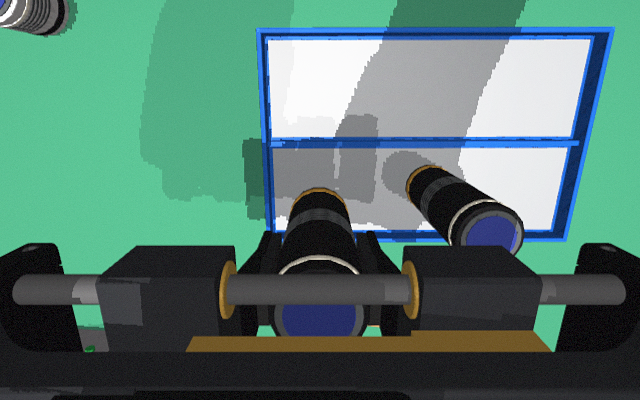

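The wrist view shows tray rim corners at (258,29), (613,28) and (566,240). The rib ends at (265,144) and (578,142). The held barrel hangs over the back row, and tall_done is to its right at about (450,205).

```bash
python3 - <<'E'
from h import *
s=sensors.read_state();c,sn=np.cos(YAW),np.sin(YAW)
for uv,z in [((258,28),.018),((613,28),.018),((566,241),.018),((265,143),.012),((578,142),.012)]:
    p=ray("wrist",uv,z,s)[:2];d=p-T0;print(uv,p.round(4),"tray",[round(c*d[0]+sn*d[1],4),round(-sn*d[0]+c*d[1],4)])
E
```

```text
(258, 28) [ 0.5479 -0.1305] tray [np.float64(-0.0859), np.float64(-0.1304)]
(613, 28) [0.5248 0.1345] tray [np.float64(-0.0856), np.float64(0.1356)]
(566, 241) [0.6977 0.1514] tray [np.float64(0.0881), np.float64(0.1372)]
(265, 143) [ 0.6342 -0.1226] tray [np.float64(0.0008), np.float64(-0.1302)]
(578, 142) [0.6106 0.1394] tray [np.float64(0.0003), np.float64(0.1329)]
```

```bash
sed -i 's/T0=np.array.*;YAW/T0=np.array([.623,.009]);YAW/' h.py
python3 -m crank '[[[0,0,0.5],0],[[0,0,0.7],0],[[0,0,0.5],0],[[0,0,0.2],0],[[0,0,0.1],0],[[0,0,0.1],0],[[0,0,0.05],0],[[0,0,0.02],0],[[0,0,0],0]]'
```

```text
time: 9.57
ee_pos: [0.6723, -0.0738, 0.0652]
eef_rot: [-0.045, 0.999, 0.0, 0.0]
ft_force: [0.3, -0.2, -3.3]
width: 0.0396
grip_force: 22.0
```

```bash
python3 -m crank '[[[0,0,0.03],0],[[0,0,0.02],0],[[0,0,0],0],[[0,0,0],0]]'
```

```text
time: 10.07
ee_pos: [0.6726, -0.0739, 0.0651]
eef_rot: [-0.045, 0.999, 0.0, 0.001]
ft_force: [-4.4, 0.9, 9.2]
width: 0.0395
grip_force: 22.0
```

```bash
python3 -m crank '[[[0,0,0],0],[[0,0,0],0],[[0,0,0],0],[[0,0,0],0],[[0,0,-0.5],0],[[0,0,-1],0],[[0,0,-1],0],[[0,0,-1],0],[[0,0,-1],0],[[0,0,-0.6],0]]' 0.75
python3 -c "
from h import *
todo(.4905,-.387,.22)"
```

```text
time: 11.32
ee_pos: [0.6727, -0.0742, 0.2192]
eef_rot: [-0.045, 0.999, -0.0, 0.001]
ft_force: [-1.1, -0.1, 0.1]
width: 0.0653
grip_force: 0.0
t 11.32 ee [ 0.6727 -0.0742  0.2192] units [ 6.98 -9.84 -0.04] yawerr deg 0.08 grip 0.0 w 0.0653
```

```bash
python3 -m crank '[[[0.35,-0.5,0],0],[[0.7,-1,0],0],[[0.7,-1,0],0],[[0.7,-1,0],0],[[0.7,-1,0],0],[[0.7,-1,0],0],[[0.7,-1,0],0],[[0.7,-1,0],0],[[0.7,-1,0],0],[[0.73,-0.9,0],0],[[0.3,-0.44,0],0],[[0,0,0],0]]' 1 >/dev/null
python3 -m crank '[[[0,0,0],0],[[0,0,0],0]]' >/dev/null
python3 look.py .115
python3 -c "
from h import *
todo(.4905,-.387,.061)"
```

```text
ee [ 0.4911 -0.3853  0.2163]
[549. 143.] 782 [32 31] world [ 0.4309 -0.2075]
[631. 166.] 470 [19 32] world [ 0.4428 -0.1357]
[316. 195.] 881 [35 33] world [ 0.4905 -0.3866]
[389. 232.] 664 [30 28] world [ 0.5172 -0.3221]
t 13.12 ee [ 0.491  -0.3855  0.2163] units [ 0.02 -0.05  5.18] yawerr deg 0.2 grip 0.0 w 0.0872
```

```bash
python3 -m crank '[[[0,-0.04,0.6],0],[[0,0,1],0],[[0,0,1],0],[[0,0,1],0],[[0,0,0.9],0],[[0,0,0.5],0],[[0,0,0.18],0],[[0,0,0],0],[[0,0,0],0]]' >/dev/null
python3 -m crank '[[[0,0,0],0],[[0,0,0],0],[[0,0,0],0],[[0,0,0],0],[[0,0,0],0],[[0,0,0],0],[[0,0,0],0],[[0,0,0],0]]' 0 22
python3 -c "
from h import *
p=tray(-.05,.105);print(p);todo(*p,.16);p=tray(.043,.105);print(p);todo(*p,.16)"
```

```text
time: 15.25
ee_pos: [0.4902, -0.3879, 0.0611]
eef_rot: [-0.045, 0.999, 0.0, -0.0]
ft_force: [0.1, -0.2, -0.4]
width: 0.0397
grip_force: 22.0
[0.56395146 0.10919116]
t 15.25 ee [ 0.4902 -0.3879  0.0611] units [-3.93 16.28 -3.3 ] yawerr deg 0.09 grip 22.0 w 0.0397
[0.65659045 0.11737749]
t 15.25 ee [ 0.4902 -0.3879  0.0611] units [-7.03 16.28 -3.3 ] yawerr deg 0.09 grip 22.0 w 0.0397
```

```bash
python3 -m crank '[[[0,0,-0.5],0],[[0,0,-1],0],[[0,0,-1],0],[[-0.1,0.4,-0.8],0],[[-0.24,1,0],0],[[-0.24,1,0],0],[[-0.24,1,0],0],[[-0.24,1,0],0],[[-0.24,1,0],0],[[-0.24,1,0],0],[[-0.24,1,0],0],[[-0.24,1,0],0]]' >/dev/null
python3 -m crank '[[[-0.24,1,0],0],[[-0.24,1,0],0],[[-0.24,1,0],0],[[-0.24,1,0],0],[[-0.24,1,0],0],[[-0.24,1,0],0],[[-0.24,1,0],0],[[-0.5,0.7,0],0],[[-1,0.2,0],0],[[-1,0,0],0],[[-0.9,0,0],0],[[0,0,0],0]]' >/dev/null
python3 -m crank '[[[0,0,0],0],[[0,0,0],0]]'
python3 -c "
from h import *
p=tray(.043,.105);print(p);todo(*p,.065)"
```

```text
time: 18.5
ee_pos: [0.658, 0.1182, 0.1606]
eef_rot: [-0.045, 0.999, 0.0, -0.0]
ft_force: [0.0, -0.4, -3.3]
width: 0.0398
grip_force: 22.0
[0.65659045 0.11737749]
t 18.5 ee [0.658  0.1182 0.1606] units [ 0.05 -0.02  3.19] yawerr deg 0.08 grip 22.0 w 0.0398
```

```bash
python3 -m crank '[[[0.04,-0.02,0.5],0],[[0,0,0.9],0],[[0,0,0.9],0],[[0,0,0.5],0],[[0,0,0.2],0],[[0,0,0.1],0],[[0,0,0.05],0],[[0,0,0.03],0],[[0,0,0.03],0],[[0,0,0],0],[[0,0,0],0]]'
```

```text
time: 19.88
ee_pos: [0.6579, 0.1177, 0.065]
eef_rot: [-0.045, 0.999, 0.0, 0.001]
ft_force: [-3.5, 0.1, 6.4]
width: 0.0397
grip_force: 22.0
```

Seated. Release, rise and head for short1.

```bash
python3 -m crank '[[[0,0,0],0],[[0,0,0],0],[[0,0,0],0],[[0,0,0],0],[[0,0,-0.5],0],[[0,0,-1],0],[[0,0,-1],0],[[0,0,-1],0],[[0,0,-1],0],[[0,0,-0.6],0]]' 0.75
python3 -c "
from h import *
todo(.449,-.068,.2)"
```

```text
time: 21.12
ee_pos: [0.658, 0.1175, 0.2196]
eef_rot: [-0.045, 0.999, 0.0, 0.001]
ft_force: [0.1, 0.3, 0.5]
width: 0.0652
grip_force: 0.0
t 21.12 ee [0.658  0.1175 0.2196] units [ 7.49 -5.54  0.63] yawerr deg 0.08 grip 0.0 w 0.0652
```

```bash
python3 -m crank '[[[0.5,-0.35,0],0],[[1,-0.75,0],0],[[1,-0.75,0],0],[[1,-0.75,0],0],[[1,-0.75,0],0],[[1,-0.75,0],0],[[1,-0.75,0.4],0],[[0.7,-0.5,0.6],0],[[0.29,-0.19,0.6],0],[[0,0,0],0],[[0,0,0],0]]' 1 >/dev/null
python3 look.py .048
python3 -c "
from h import *
todo(.449,-.068,.01)"; cp $(ls -t pics/w* | head -1) pics/v2.png
```

```text
ee [ 0.4492 -0.0678  0.1696]
[307.  77.] 1261 [39 42] world [ 0.3561 -0.0844]
[211. 165.] 1008 [37 35] world [ 0.4354 -0.1617]
[319. 189.] 1009 [36 36] world [ 0.4484 -0.0663]
t 22.55 ee [ 0.4493 -0.0677  0.1697] units [ 0.02 -0.01  5.32] yawerr deg 0.12 grip 0.0 w 0.0872
```

View pics/v2.png

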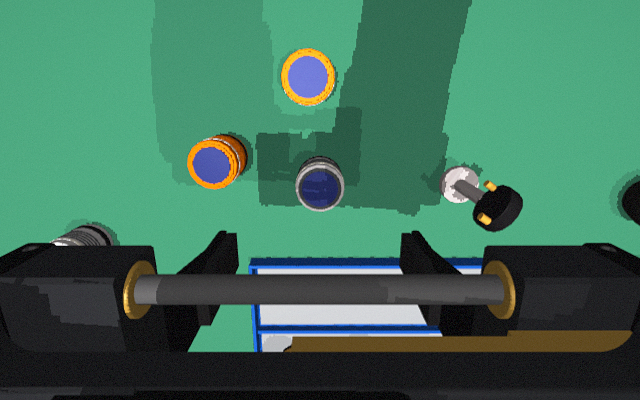

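The silver short is centred at (319,189), with the orange decoys at (307,77) and (211,165). The mirror post foot is at (460,185), which is clear of the gripper. Descending.

```bash
python3 -m crank '[[[0.02,0.04,0.6],0],[[0,0,1],0],[[0,0,1],0],[[0,0,1],0],[[0,0,1],0],[[0,0,0.5],0],[[0,0,0.15],0],[[0,0,0],0],[[0,0,0],0]]' >/dev/null
python3 -m crank '[[[0,0,0],0],[[0,0,0],0],[[0,0,0],0],[[0,0,0],0],[[0,0,0],0],[[0,0,0],0],[[0,0,0],0],[[0,0,0],0]]' 0 20
python3 -c "
from h import *
p=tray(-.045,.065);print(p);todo(*p,.1)"
```

```text
time: 24.68
ee_pos: [0.4478, -0.067, 0.0113]
eef_rot: [-0.045, 0.999, 0.0, -0.0]
ft_force: [-0.7, -1.2, -0.0]
width: 0.0432
grip_force: 20.0
[0.57245305 0.06978656]
t 24.68 ee [ 0.4478 -0.067   0.0113] units [-4.55  4.17 -2.96] yawerr deg 0.09 grip 20.0 w 0.0432
```

```bash
python3 -m crank '[[[0,0,-0.5],0],[[0,0,-1],0],[[0,0,-1],0],[[-0.5,0,-0.46],0],[[-1,0.2,0],0],[[-1,0.7,0],0],[[-1,1,0],0],[[-0.8,1,0],0],[[-0.25,0.9,0],0],[[0,0.37,0],0],[[0,0,0],0],[[0,0,0],0]]' >/dev/null
python3 -c "
from h import *
p=tray(-.045,.065);todo(*p,.0153)"
```

```text
t 26.18 ee [0.5723 0.0683 0.1005] units [-0.01  0.05  2.84] yawerr deg -0.01 grip 20.0 w 0.0435
```

```bash
python3 -m crank '[[[0,0,0.5],0],[[0,0,0.9],0],[[0,0,0.8],0],[[0,0,0.3],0],[[0,0,0.15],0],[[0,0,0.1],0],[[0,0,0.05],0],[[0,0,0.03],0],[[0,0,0.03],0],[[0,0,0],0],[[0,0,0],0]]'
```

```text
time: 27.55
ee_pos: [0.5729, 0.07, 0.0153]
eef_rot: [-0.045, 0.999, 0.0, 0.0]
ft_force: [-3.5, -1.2, 7.7]
width: 0.0435
grip_force: 20.0
```

```bash
python3 -m crank '[[[0,0,0],0],[[0,0,0],0],[[0,0,0],0],[[0,0,0],0],[[0,0,-0.5],0],[[0,0,-1],0],[[0,0,-1],0],[[0,0,-1],0],[[0,0,-1],0],[[0,0,-0.6],0]]' 0.75
python3 -c "
from h import *
todo(.544,-.306,.17)"
```

```text
time: 28.8
ee_pos: [0.5731, 0.0698, 0.1697]
eef_rot: [-0.045, 0.999, 0.0, 0.001]
ft_force: [-0.1, 0.0, -0.2]
width: 0.0652
grip_force: 0.0
t 28.8 ee [0.5731 0.0698 0.1697] units [  2.08 -12.39  -0.02] yawerr deg 0.07 grip 0.0 w 0.0652
```

```bash
python3 -m crank '[[[0.1,-0.5,0],0],[[0.17,-1,0],0],[[0.17,-1,0],0],[[0.17,-1,0],0],[[0.17,-1,0],0],[[0.17,-1,0],0],[[0.17,-1,0],0],[[0.17,-1,0],0],[[0.17,-1,0],0],[[0.17,-1,0],0],[[0.17,-1,0],0],[[0.17,-1,0],0]]' 1 >/dev/null
python3 -m crank '[[[0.11,-0.6,0],0],[[0,-0.29,0],0],[[0,0,0],0],[[0,0,0],0]]' >/dev/null
python3 look.py .048
python3 -c "
from h import *
todo(.544,-.306,.012)"
```

```text
ee [ 0.5441 -0.3047  0.1671]
[510.  75.] 1283 [40 41] world [ 0.4353 -0.1608]
[318. 190.] 1023 [37 36] world [ 0.5438 -0.3045]
t 30.85 ee [ 0.5442 -0.3047  0.1672] units [ 0.01 -0.05  5.17] yawerr deg 0.18 grip 0.0 w 0.0872
```

```bash
python3 -m crank '[[[0.02,0.01,0.6],0],[[0,0,1],0],[[0,0,1],0],[[0,0,1],0],[[0,0,0.9],0],[[0,0,0.5],0],[[0,0,0.17],0],[[0,0,0],0],[[0,0,0],0]]' >/dev/null
python3 -m crank '[[[0,0,0],0],[[0,0,0],0],[[0,0,0],0],[[0,0,0],0],[[0,0,0],0],[[0,0,0],0],[[0,0,0],0],[[0,0,0],0]]' 0 20
python3 -c "
from h import *
p=tray(-.045,-.065);print(p);todo(*p,.1)"
```

```text
time: 32.98
ee_pos: [0.543, -0.3056, 0.0122]
eef_rot: [-0.045, 0.999, 0.0, -0.0]
ft_force: [0.2, -0.2, -0.2]
width: 0.0435
grip_force: 20.0
[ 0.58389631 -0.05970881]
t 32.98 ee [ 0.543  -0.3056  0.0122] units [-2.09  8.04 -2.93] yawerr deg 0.09 grip 20.0 w 0.0435
```

```bash
python3 -m crank '[[[0,0,-0.5],0],[[0,0,-1],0],[[0,0,-1],0],[[-0.14,0.54,-0.43],0],[[-0.26,1,0],0],[[-0.26,1,0],0],[[-0.26,1,0],0],[[-0.26,1,0],0],[[-0.26,1,0],0],[[-0.26,1,0],0],[[-0.26,1,0],0],[[-0.13,0.5,0],0]]' >/dev/null
python3 -m crank '[[[0,0,0],0],[[0,0,0],0]]' >/dev/null
python3 -c "
from h import *
p=tray(-.045,-.065);todo(*p,.0162)"
```

```text
t 34.73 ee [ 0.5836 -0.0613  0.1002] units [-0.02  0.05  2.8 ] yawerr deg 0.0 grip 20.0 w 0.0435
```

```bash
python3 -m crank '[[[0,0.03,0.5],0],[[0,0,0.9],0],[[0,0,0.8],0],[[0,0,0.3],0],[[0,0,0.12],0],[[0,0,0.09],0],[[0,0,0.05],0],[[0,0,0.03],0],[[0,0,0.03],0],[[0,0,0],0],[[0,0,0],0]]'
```

```text
time: 36.1
ee_pos: [0.5841, -0.0589, 0.0161]
eef_rot: [-0.045, 0.999, 0.0, 0.0]
ft_force: [-1.9, 0.0, 4.3]
width: 0.0437
grip_force: 20.0
```

Contact is light (about 5 N). I'll release, rise and back off to the right for a final look.

```bash
python3 -m crank '[[[0,0,0],0],[[0,0,0],0],[[0,0,0],0],[[0,0,0],0],[[0,0,-0.5],0],[[0,0,-1],0],[[0,0,-1],0],[[0,0,-1],0],[[0,0,-1],0],[[0,0,-1],0],[[0,0,-1],0]]' 0.75 >/dev/null
python3 -m crank '[[[0.5,-1,0],0],[[0.5,-1,0],0],[[0.5,-1,0],0],[[0.5,-1,0],0],[[0.5,-1,0],0],[[0.5,-1,0],0],[[0.5,-1,0],0],[[0,-1,0],0],[[0,-1,0],0],[[0,0,0],0]]'
python3 - <<'E'
from h import *
im=vision.camera("top")
c,sn=np.cos(YAW),np.sin(YAW)
for q,b in lenses(im):
    for h in(.119,.052):
        d=ray("top",q,h)[:2]-T0;print(q.round(),h,round(c*d[0]+sn*d[1],4),round(-sn*d[0]+c*d[1],4))
cv2.imwrite("pics/end.png",cv2.resize(im[100:320,150:500,::-1],None,fx=2,fy=2))
E
```

```text
time: 38.72
ee_pos: [0.5024, -0.3397, 0.2114]
eef_rot: [-0.043, 0.999, -0.001, -0.0]
ft_force: [-0.4, 0.3, 0.6]
width: 0.0653
grip_force: 0.0
[349. 155.] 0.119 0.0427 -0.0872
[349. 155.] 0.052 0.0602 -0.0931
[281. 160.] 0.119 0.0441 0.1051
[281. 160.] 0.052 0.0617 0.1103
[315. 159.] 0.119 0.0395 0.0085
[315. 159.] 0.052 0.0568 0.0082
[342. 190.] 0.119 -0.0556 -0.0605
[342. 190.] 0.052 -0.0437 -0.0648
[299. 194.] 0.119 -0.0562 0.0618
[299. 194.] 0.052 -0.0443 0.0645
[378. 241.] 0.119 -0.2044 -0.1448
[378. 241.] 0.052 -0.2011 -0.154
[352. 269.] 0.119 -0.273 -0.0661
[352. 269.] 0.052 -0.2736 -0.0707
```

View pics/end.png

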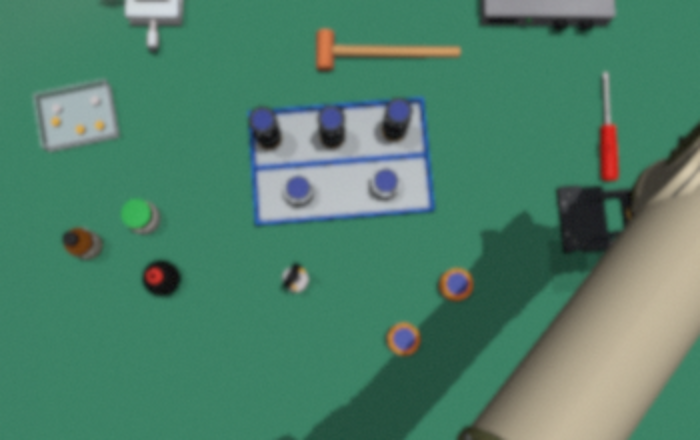

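The final picture shows three talls in the back row (crop 263,125; 330,125; 398,120) and two silver shorts in the front row (298,190; 386,183). All are upright and well apart, and the bystanders are where they were.

```bash
python3 -c "
from bench import r
print(r.close_job())"
```

```text
the job is handed in; nothing more can be done
None
```

I handed the job in at about 39 s of the 72 s allowed: both tall barrels stand in the tray's back row and both silver ones in its front row, all upright, released and well apart in the final picture, but the hand-in returned no verdict.

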